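# Load the focus plate and draw out the camera stand's telescoping arm

### The arm

A 6-joint arm with a two-finger parallel gripper is mounted at the origin on the work surface. World frame = base frame: x ahead of the robot, y to its left, z up, the work surface at z = 0. Lengths are in m, angles in degrees, forces in N, time in s.
With the tool pointing down it reaches from about 0.4 to 0.825 m from the base axis. Payload 7 kg.
Tool frame: the origin (TCP) lies on the centre line of the jaws, within the pads' length; the fingertips stand 19 mm ahead of it and the grasp point (between the pads) is the TCP; z points along the fingers, y is the line along which they close (so a half turn about z gives the same grasp; the last joint's range is limited). The gripper opens to 88 mm and grips with 3 to 60 N. Pads are 19 mm wide; open, the fingers measure 130 mm over their backs; the gripper's body (78 mm by 193 mm) begins 47 mm behind the grasp point.
Start: joints at [16.507, 20.546, 0.682, 0, -70.136, -16.507], TCP at [0.675, -0, 0.246] pointing down, gripper open.
Joint ranges: [-176.03, 176.03], [-82.01, 121.73], [-58.28, 71.71], [-173.87, 95.51], [-174.79, -0.11], [-173.66, 173.66]. Speed limits (degrees/s): [136.94, 136.94, 172.46, 180, 180, 180].

### API

Orientations are given as [roll, pitch, yaw] about the fixed x, y, z axes, in that order (R = Rz(yaw) Ry(pitch) Rx(roll)).
In Python, from plant import get_state, capture, close_job gives the robot as it stands.
- The arm moves only by the tool apply_moves, never from a script. Its argument "targets" is a list of rows, each a list of 7 numbers: the opening, from 0 (shut) to 1 (fully open), then the shift along the tool's x, y, z normalised to -1 to 1, where 1 is 1000 mm, then the turn, a rotation vector about the tool's x, y, z normalised to -1 to 1, where 1 is 90 degrees. In form: [[claw, tx, ty, tz, ax, ay, az], ...]. A call has 1 to 20 rows; each row shifts and turns the commanded pose from where the row before left it, along the tool's axes as they then stand; what a row does not reach is not made up. A row lasts 1/12 s, in which the tool goes at most 41.7 mm and 7.16 degrees, less where a joint would pass 70% of its speed; a pose out of reach is approached as far as the arm can. A call with a number of a shift or a turn outside -1 to 1 is refused whole. A call with a gripper value outside its range is refused whole. The fingers move at their own pace and stop on an object; "newtons" is the grip in N (left out, the last holds). Time passes only in rows, so rows that do not move let the fingers close. It gives the time, the measured TCP pose, the force, the opening and the grip force at its end, in the units of the state.
- get_state(): the state, without advancing time (a new reading comes with each control period).
- capture(name): name is "scene" or "side" or "wrist"; returns a dict with "frame" (400x640x3 uint8, red, green, blue), "range_z" (400x640 float32, m along the optical axis (not along the pixel's ray), 0 where there is no reading), "camera_matrix" (3x3 intrinsics, pixels), "k1" (the pictures are not rectified: a ray, as slopes to the right and down, at radius r is drawn at 1 + k1 r^2 times it, then the intrinsics apply), "T" (4x4, takes a point from camera to world coordinates). Camera axes: x right, y down, z forward; pixel columns grow to the right and rows downward; lengths in m; the calibration is good to about 2 mm. A picture is of the moment at which its call begins.
- close_job(): hands the job in; it is judged then, once.
The state is a dict: "time_s": time; "joints": joint angles; "qd": joint speeds; "joint_torque": joint torques, N m; "tcp_pos": TCP position; "eef_rot": TCP orientation; "contact_force": force on the tool from outside, world axes, zero at the start; "moment": the same for the moment, N m; "gripper_width": finger opening in m; "gripper_force": force on a finger pad.
Only numpy, scipy, OpenCV 4.12 (cv2) and the standard library are available. Lean on these libraries where they do the work, as an engineer would, in place of code of your own. Each camera call takes 0.05 s, during which the arm holds its last target. There are 200 camera calls.

### The job

Take the focus plate with the blue grip out of the rack and stand it fully down in the slotted holder on the camera stand's telescoping arm, and let go of it. Then press the red lock button all the way in to release the arm, draw the arm out by its yellow pull tab until the red pointer stands over the green mark on the scale, and finish while still holding the tab, keeping the arm there against its return spring. Leave the mark, the orange plate and the other things on the bench where they are.

Things in the scene. Friction and masses are not known exactly. Their poses are not given: they have to be found in the camera images.
- stand: White camera stand, fixed. Base x -160 to 135, y -49 to 57 mm, 12 thick; ivory sleeve x -140 to 0, 44 wide, top 48 mm up; black camera on it, x -152 to -102, top 91 mm up. Steel telescoping arm leaves the sleeve along +x. Scale (10 mm ticks) on the base at the arm's +y side. Origin: on the bench under the sleeve's mouth; x = the way the arm extends, z up.
- slide_arm (a joint): How far the arm is drawn out along the stand's +x, in m: 0 = fully in (start), stop at 0.105. With the lock button up it is blocked within 2 mm of 0. Released, a return spring pulls it in with 3 N at 0 rising to 5 N at 0.1, with 0.6 N friction; let go, it runs back.
- slot (a point): Middle of the floor of the slot in the grey holder on the arm, 38 mm above the bench; axes as the stand's (moves with the arm). Holder 34 mm along x, 66 mm along y, top 62 mm above the bench. Slot open upward, 7 mm wide along x, 54 mm long along y, its long lips bevelled over the top 8 mm to a 20 mm wide mouth.
- lock_button (a joint): Travel of the red lock button, in m: 0 = up (arm locked), 0.007 = fully in (arm free). It moves straight down with about 3 N and stays in once pressed. The arm is released once it is in by more than about 5.5 mm.
- button_top (a point): Centre of the top of the red round lock button, 24 mm in diameter, on the sleeve 40 mm behind its mouth; at the start 62.5 mm above the bench, standing 15 mm out of the sleeve.
- tab_top (a point): Centre of the top face of the yellow upright pull tab near the outer end of the arm, fixed to it: 26 mm along x, 14 mm along y, 50 mm tall, its top 87 mm above the bench, its foot (37 mm above the bench) on the 18 mm wide bar, 75 mm beyond the slot along x; axes as the stand's, moves with the arm. Clear all round otherwise.
- pointer (a point): Tip region of the red pointer that the arm carries over the scale (3 mm wide along x); axes as the stand's. It moves with the arm.
- mark (a point): Centre of the green mark, a clip 8 mm wide along the stand's x, sitting on the scale; it stays put. It stands 45 to 85 mm further along the stand's +x than the pointer does at the start. The pointer is over it when both have the same x in the stand's frame, give or take half the clip's width.
- rack: Aluminium storage rack, fixed: 40 mm (x) by 156 mm (y), 30 mm high, with two slots in line along its y at y = -40 and +40 mm, each 7 mm wide, 56 mm long, with its floor 14 mm above the bench. Origin: centre of its underside.
- plate_blue: Focus plate with blue grip: flat white plate 5 mm thick (its x), 48 mm wide (y), 46 mm tall, with a blue grip on top 12 mm thick (x), 40 mm wide (y), from 44 to 60 mm above the foot. About 70 g. Origin: middle of its bottom edge; z up; same either way round. Starts standing in one of the two rack slots.
- plate_orange: The same plate with an orange grip, in the other rack slot; to be left alone.
- jar: Small jar, 48 mm in diameter, 60 mm tall, loose; origin under its centre. To be left alone.
- loupe: Silver-grey loupe, 40 mm in diameter, 40 mm tall, loose; origin under its centre. To be left alone.
- parts_tray: Small open blue parts tray, 90 x 60 x 25 mm, loose; origin under its centre. To be left alone.
Not all that is in view belongs to the job. Leave any pink look-alike of the plate_blue alone.

How it is judged (in metres and radians):
On the way, in this order (a step that is already met when the one before it is completed fails the run):
1. The blue-gripped plate stands fully down in the holder's slot, let go, with the arm still locked in (x of plate_blue in the frame of slot between -0.004 and 0.004 m and y of plate_blue in the frame of slot between -0.006 and 0.006 m and z of plate_blue in the frame of slot between -0.003 and 0.004 m and angle between plate_blue's own z axis and vertical below 0.2 rad and angle between the x axis of plate_blue and the x axis of slot, either way round below 0.2 rad and contact force between the fingers and plate_blue below 0.1 N and value of joint slide_arm below 0.005 m), for 0.2 s.
2. The lock button is pressed in (value of joint lock_button above 0.0055 m), for 0.1 s.
At the end, for the whole second after the job is handed in: Pointer within 4 mm of the green mark's middle and still (under 10 mm/s), fingers on the yellow tab (over 2 N) and off the plate, button in (over 5.5 mm), blue plate in the slot (foot within 4 mm in height and across, 6 mm along, within 0.2 rad of upright and square) (x of plate_blue in the frame of slot between -0.004 and 0.004 m and y of plate_blue in the frame of slot between -0.006 and 0.006 m and z of plate_blue in the frame of slot between -0.003 and 0.004 m and angle between plate_blue's own z axis and vertical below 0.2 rad and angle between the x axis of plate_blue and the x axis of slot, either way round below 0.2 rad and contact force between the fingers and plate_blue below 0.1 N and x of pointer in the frame of mark between -0.004 and 0.004 m and value of joint lock_button above 0.0055 m and velocity of joint slide_arm between -0.01 and 0.01 m/s and contact force between the fingers and slide_arm above 2 N and distance between the grasp point and tab_top below 0.045 m); the arm keeps its last pose, push and grip.
It fails at once if the orange-gripped plate is moved by more than 20 mm (distance of plate_orange from where it was at the start of the episode above 0.02 m).
It fails at once if the jar is moved by more than 20 mm (distance of jar from where it was at the start of the episode above 0.02 m).
It fails at once if the loupe is moved by more than 20 mm (distance of loupe from where it was at the start of the episode above 0.02 m).
It fails at once if the parts tray is moved by more than 20 mm (distance of parts_tray from where it was at the start of the episode above 0.02 m).
It fails at once if the green mark is shifted by more than 3 mm (distance of mark from where it was at the start of the episode above 0.003 m).
It also fails if it takes over 59 s, if anything falls off the work surface, if the arm or the gripper's body presses on something with over 40 N, if the wrist force passes 120 N, or if a joint passes its speed limit or range.

## Working session

There is one attempt and no reset: what is moved stays moved. The work goes in short steps, Python scripts to look and compute and a tool call to move; the robot and the scene stay as the last step left them, time stands still between calls to the robot, and variables do not carry over. Pictures are saved under pics/ and viewed, at most 10 in all, crops included, and the job is handed in when it is done.

Besides the shell and the picture viewer there is one more tool, called after "Emit:" by a JSON object that holds its "method" and its "body". apply_moves: Moves the arm, as the interface text tells. Scaled input: -1 to 1 covers 1000 mm each way for a shift and 90 degrees each way for a turn. Its arguments: {"type":"object","properties":{"targets":{"type":"array","items":{"type":"array","items":{"type":"number"}}},"newtons":{"type":"number"}},"required":["targets"]}

```bash
mkdir -p pics; ls; cat > h.py <<'E'
import numpy as np, cv2
from plant import get_state, capture, close_job
def snap(n,f):
    c=capture(n); np.savez(f'pics/{f}.npz',**{k:np.array(v) for k,v in c.items()})
    cv2.imwrite(f'pics/{f}.png',c['frame'][:,:,::-1]); return c
def load(f): return dict(np.load(f'pics/{f}.npz'))
def cloud(c):
    K=c['camera_matrix'];k1=float(c['k1']);v,u=np.mgrid[0:400,0:640]
    xd=(u-K[0,2])/K[0,0];yd=(v-K[1,2])/K[1,1];rd=np.hypot(xd,yd);r=rd.copy()
    for _ in range(20): r=rd/(1+k1*r*r)
    s=np.where(rd>0,r/np.maximum(rd,1e-9),1)
    z=c['range_z'];P=np.stack([xd*s*z,yd*s*z,z],-1)
    W=P@c['T'][:3,:3].T+c['T'][:3,3]; W[z<=0]=np.nan; return W
E
python3 - <<'E'
from h import *
print(get_state())
a=snap('scene','s1');b=snap('side','d1');snap('wrist','w1')
for c in(a,b):print(c['T'].round(3),c['k1'])
E
```

```text
pics
{'time_s': 0.0, 'joints': array([ 1.65077345e+01,  2.05912182e+01,  6.33717099e-01, -1.97636926e-02,
       -7.01356131e+01, -1.65058796e+01]), 'qd': array([ 0.01925045, -0.01916666, -0.02533997,  0.03368939,  0.06909483,
       -0.00571798]), 'joint_torque': array([-8.00930356e-04, -5.82726967e+01,  2.93058443e+01,  6.99745238e+00,
        6.93249181e-03, -2.06530804e-04]), 'tcp_pos': array([ 6.74542908e-01, -1.63402936e-05,  2.44625799e-01]), 'eef_rot': array([ 1.79905444e+02, -8.64407473e-03, -9.00048687e+01]), 'contact_force': array([-0.23879164, -0.67472198, -0.58576437]), 'moment': array([-0.01324834,  0.02048092, -0.02283259]), 'gripper_force': 0.0, 'gripper_width': 0.08747352060326401}
[[-5.000e-03  8.370e-01 -5.470e-01  1.356e+00]
 [ 1.000e+00  1.000e-02  6.000e-03 -1.000e-03]
 [ 1.100e-02 -5.470e-01 -8.370e-01  1.175e+00]
 [ 0.000e+00  0.000e+00  0.000e+00  1.000e+00]] -0.08816818705973906
[[-0.948 -0.237  0.214  0.407]
 [-0.319  0.67  -0.67   0.683]
 [ 0.016 -0.703 -0.711  0.813]
 [ 0.     0.     0.     1.   ]] 0.011173355602770708
```

View pics/s1.png

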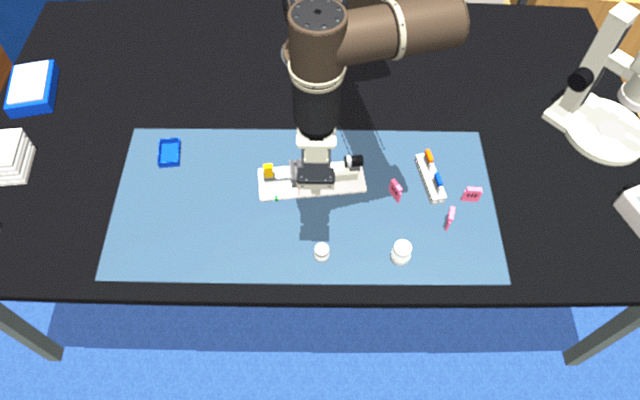

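View pics/d1.png

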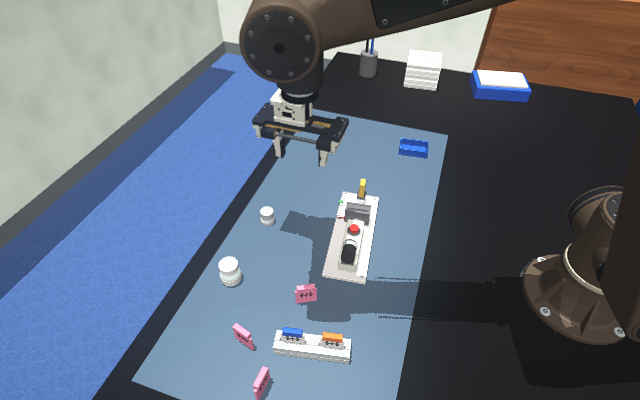

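The scene view shows the stand with its +x to the left (yellow tab at 268,170; green mark at 277,198) and the rack at (430,177) with the blue grip at (438,180) and orange at (430,156). The side view shows the button at (354,228), holder at (358,212), tab at (363,187), mark at (340,203) and blue grip at (292,334).

```bash
cat >> h.py <<'E'
def masks(c):
    h=cv2.cvtColor(c['frame'],cv2.COLOR_RGB2HSV).astype(int);H,S,V=h[...,0],h[...,1],h[...,2]
    return dict(blue=(abs(H-109)<9)&(S>190)&(V>110),orange=(abs(H-14)<6)&(S>200)&(V>120),yellow=(abs(H-25)<6)&(S>180)&(V>110),
      red=((H<6)|(H>174))&(S>190)&(V>90),green=(abs(H-65)<22)&(S>120)&(V>60))
def blobs(c,zmin=.006,zmax=.12):
    W=cloud(c)
    for k,m in masks(c).items():
        m=m&(W[...,2]>zmin)&(W[...,2]<zmax)&(W[...,0]>.3)&(W[...,0]<1)&(abs(W[...,1])<.6)
        n,l,st,ce=cv2.connectedComponentsWithStats(m.astype(np.uint8),connectivity=8)
        for i in range(1,n):
            if st[i,4]<8: continue
            p=W[l==i];t=p[p[:,2]>np.percentile(p[:,2],95)-.006]
            r=cv2.minAreaRect((t[:,:2]*1000).astype(np.float32))
            print(k,ce[i].round(),st[i,4],'top',t.mean(0).round(4),'zmax',p[:,2].max().round(4),'rect',np.round(r[0],1),np.round(r[1],1),round(r[2],1))
E
python3 - <<'E'
from h import *
for f in('s1','d1','w1'): print(f);blobs(load(f))
E
```

```text
s1
blue [169. 153.] 223 top [ 0.4662 -0.4207  0.0232] zmax 0.0293 rect [ 455.2 -425.1] [93.  57.6] 6.1
blue [438. 180.] 32 top [0.5809 0.3261 0.0744] zmax 0.0785 rect [581.6 326.5] [33.7  6.2] 12.9
orange [428. 157.] 16 top [0.5042 0.3091 0.0695] zmax 0.0728 rect [502.8 308.5] [28.9  3.7] 15.0
yellow [429. 155.] 30 top [0.4989 0.3116 0.0734] zmax 0.0773 rect [498.8 311.5] [36.9  8. ] 9.2
yellow [268. 171.] 88 top [ 0.5542 -0.1276  0.0868] zmax 0.0905 rect [ 554.6 -127.4] [13.3 19.1] 9.0
d1
w1
green [389.  73.] 55 top [ 0.6025 -0.1061  0.0134] zmax 0.0157 rect [ 602.4 -105.7] [10.1  5.9] 8.3
```

View pics/w1.png

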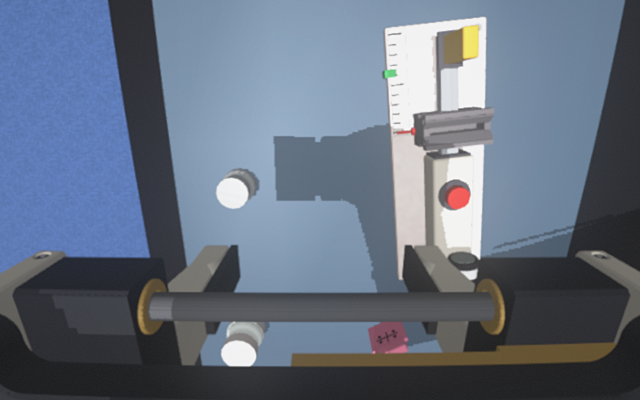

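Wrist view: stand vertical in the picture, tab top at (470,42), green mark (390,74), pointer (408,132), holder (455,127), button (456,196).

```bash
python3 - <<'E'
from h import *
c=load('d1');W=cloud(c)
for p in [(363,184),(354,228),(292,332),(333,337),(320,280),(340,203)]:print(p,W[p[1],p[0]].round(4),c['frame'][p[1],p[0]])
c=load('w1');W=cloud(c);print(c['T'].round(3))
for p in [(470,42),(456,193),(390,74),(410,131),(402,132),(440,118),(470,115),(440,126),(395,100),(480,180),(445,165)]:print(p,W[p[1],p[0]].round(4),c['frame'][p[1],p[0]])
def rect(n,m):
    m=m&np.isfinite(W[...,2]);q=(W[m][:,:2]*1000).astype(np.float32);r=cv2.minAreaRect(q);print(n,len(q),np.round(r[0],1),np.round(r[1],1),round(r[2],1),W[m].mean(0).round(4))
v,u=np.mgrid[0:400,0:640]
box=lambda a,b,cc,d:(u>=a)&(u<=b)&(v>=cc)&(v<=d)
Z=W[...,2]
rect('holder top',box(405,500,100,155)&(abs(Z-.062)<.004))
rect('tab top',box(455,485,15,70)&(abs(Z-.087)<.005))
F=c['frame'].astype(int)
rd=(F[...,0]>120)&(F[...,1]<70)&(F[...,2]<80)
rect('button',box(430,480,170,220)&rd&(Z>.057))
rect('pointer',box(385,420,120,140)&(F[...,0]-F[...,1]>60))
rect('base',box(380,490,10,280)&(abs(Z-.012)<.003))
rect('sleeve',box(420,480,155,250)&(abs(Z-.048)<.004))
E
python3 - <<'E'
import cv2
i=cv2.imread('pics/d1.png')
cv2.imwrite('pics/z1.png',cv2.resize(i[270:380,220:380],None,fx=5,fy=5,interpolation=cv2.INTER_CUBIC))
E
```

```text
(363, 184) [ 0.5469 -0.1179  0.0833] [255 253 135]
(354, 228) [0.5317 0.022  0.0606] [252  94  93]
(292, 332) [0.5721 0.3361 0.0742] [ 95 160 254]
(333, 337) [0.4934 0.3189 0.0724] [255 201 113]
(320, 280) [ 0.575   0.1541 -0.0021] [ 85 102 119]
(340, 203) [ 0.6022 -0.1006  0.0091] [250 249 247]
[[-1.     0.001 -0.001  0.675]
 [ 0.001  0.951  0.309 -0.083]
 [ 0.001  0.309 -0.951  0.382]
 [ 0.     0.     0.     1.   ]]
(470, 42) [ 0.5507 -0.1267  0.0852] [242 231 107]
(456, 193) [0.5363 0.0114 0.0601] [243  95  92]
(390, 74) [ 0.6023 -0.105   0.0157] [108 207 134]
(410, 131) [ 0.5774 -0.0465  0.0177] [186  86  86]
(402, 132) [ 0.5859 -0.0454  0.017 ] [197  84  84]
(440, 118) [ 0.5612 -0.0632  0.061 ] [160 156 161]
(470, 115) [ 0.5325 -0.0662  0.0609] [152 148 153]
(440, 126) [ 0.5582 -0.0552  0.0549] [133 131 135]
(395, 100) [ 0.5945 -0.0788  0.0115] [243 243 244]
(480, 180) [0.4882 0.0102 0.01  ] [244 244 244]
(445, 165) [ 0.5456 -0.0148  0.046 ] [206 202 192]
holder top 1237 [541.  -52.7] [65.9 34.8] 6.3 [ 0.5412 -0.0529  0.0599]
tab top 554 [ 550.2 -127.1] [13.9 25.7] 6.4 [ 0.5507 -0.127   0.085 ]
button 0 [0. 0.] [0. 0.] 0.0 [nan nan nan]
pointer 55 [582.4 -47.1] [ 6.3 18. ] 88.4 [ 0.5805 -0.0461  0.0184]
base 10766 [540.7 -11.1] [108.5 293.8] 7.6 [ 0.5577 -0.051   0.0106]
sleeve 3231 [531.7  29.9] [ 43.8 112.1] 6.7 [0.5327 0.0279 0.0466]<stdin>:7: RuntimeWarning: Mean of empty slice.
  ret = um.true_divide(
```

View pics/z1.png

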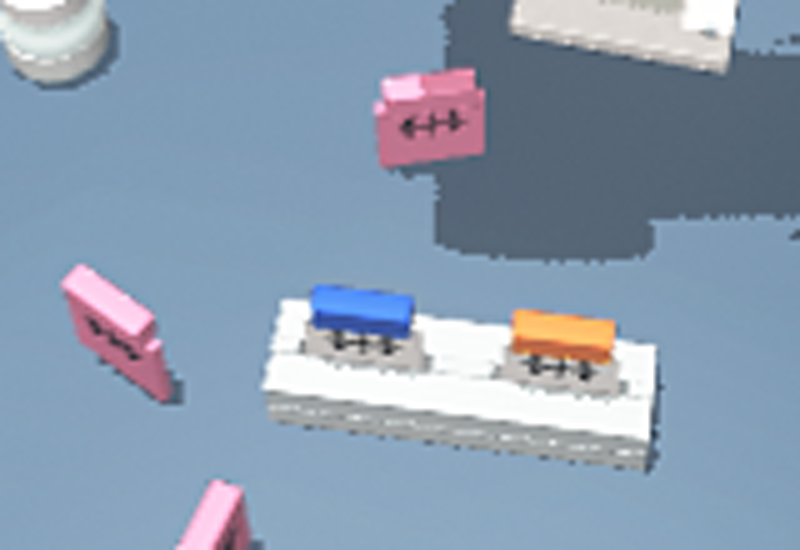

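The crop shows blue grip upright in the +x-end rack slot, orange in the other, with two pink look-alikes clear of it.

Emit:
{"method": "apply_moves", "body": {"targets": [[0.5,-0.041,0.0118,0,0,0,0],[0.5,-0.041,0.0118,0,0,0,0],[0.5,-0.041,0.0118,0,0,0,0],[0.5,-0.041,0.0118,0,0,0,0],[0.5,-0.041,0.0118,0,0,0,0],[0.5,-0.041,0.0118,0,0,0,0],[0.5,-0.041,0.0118,0,0,0,0],[0.5,-0.041,0.0118,0,0,0,0],[0.5,0,0,0,0,0,0.0733],[0.5,0,0,0,0,0,0.0733],[0.5,0,0,0,0,0,0.0733],[0.5,0,0,0,0,0,0.0733],[0.5,0,0,0,0,0,0.0733],[0.5,0,0,0,0,0,0.0733],[0.5,0,0,0,0,0,0.0733],[0.5,0,0,0,0,0,0.0733],[0.5,0,0,0,0,0,0.0733],[0.5,0,0,0,0,0,0.0733],[0.5,0,0,0,0,0,0.0733],[0.5,0,0,0,0,0,0.0733]]}}

```text
time_s: 1.82
tcp_pos: [0.5826, 0.3202, 0.2452]
eef_rot: [-180.0, -0.0, -169.5]
contact_force: [-0.3, -0.2, 0.5]
gripper_width: 0.0439
gripper_force: 0.0
```

```bash
python3 - <<'E'
from h import *
s=get_state();print(s['tcp_pos'],s['eef_rot'],s['gripper_width'],s['time_s'])
snap('wrist','w2')
c=load('w2');W=cloud(c);Z=W[...,2];F=c['frame'].astype(int)
def rect(n,m):
    l=cv2.connectedComponentsWithStats(m.astype(np.uint8));i=1+np.argmax(l[2][1:,4]);m=l[1]==i
    q=(W[m][:,:2]*1000).astype(np.float32);r=cv2.minAreaRect(q);print(n,len(q),l[3][i].round(),np.round(r[0],1),np.round(r[1],1),round(r[2],1),W[m].mean(0).round(4))
bl=(F[...,2]-F[...,0]>90)&(abs(Z-.073)<.006);rect('blue',bl)
rect('orange',(F[...,0]-F[...,2]>90)&(abs(Z-.073)<.006)&(F[...,1]>F[...,2]+20))
rect('rack',(abs(Z-.029)<.004)&(F.min(-1)>120))
E
```

```text
[0.58260229 0.32021923 0.2451738 ] [-1.79984484e+02 -3.82329367e-02 -1.69493327e+02] 0.04389771771017032 1.8167
blue 378 [331. 179.] [574.4 329.6] [38.3  9.8] 10.9 [0.5741 0.3296 0.0724]
orange 510 [331.  92.] [495.7 313.8] [37.9  9.9] 11.3 [0.4952 0.3139 0.0723]
rack 4289 [329. 125.] [535.3 321.7] [156.6  40. ] 11.3 [0.5289 0.32   0.0284]
```

View pics/w2.png

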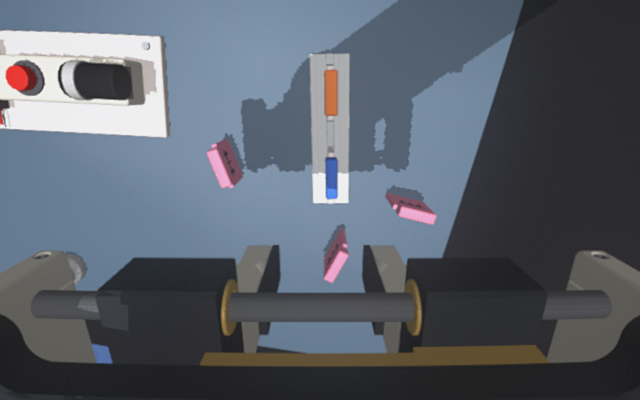

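Wrist view over the rack: blue grip at (331,179), orange at (331,92), pinks clear. Descend and grasp.

Emit:
{"method": "apply_moves", "body": {"targets": [[0.5,0.0063,0.0107,0,0,0,-0.008],[0.5,0,0,0.036,0,0,0],[0.5,0,0,0.036,0,0,0],[0.5,0,0,0.036,0,0,0],[0.5,0,0,0.036,0,0,0],[0.5,0,0,0.025,0,0,0],[0.5,0,0,0.01,0,0,0],[0.5,0,0,0,0,0,0]], "newtons": 20}}

```text
time_s: 2.53
tcp_pos: [0.573, 0.3288, 0.0637]
eef_rot: [-179.8, -0.3, -168.3]
contact_force: [0.1, -0.3, 0.4]
gripper_width: 0.0437
gripper_force: 0.0
```

Emit:
{"method": "apply_moves", "body": {"targets": [[0,0,0,0,0,0,0],[0,0,0,0,0,0,0],[0,0,0,0,0,0,0],[0,0,0,0,0,0,0],[0,0,0,0,0,0,0],[0,0,0,0,0,0,0]]}}

```text
time_s: 3.03
tcp_pos: [0.575, 0.3298, 0.0676]
eef_rot: [180.0, 0.1, -168.4]
contact_force: [-0.1, -0.0, 3.8]
gripper_width: 0.0117
gripper_force: 20.0
```

Emit:
{"method": "apply_moves", "body": {"targets": [[0,0,0,-0.01,0,0,0],[0,0,0,-0.03,0,0,0],[0,0,0,-0.035,0,0,0],[0,0,0,-0.035,0,0,0],[0,0,0,-0.035,0,0,0],[0,0,0,-0.035,0,0,0],[0,0.011,-0.0368,0,0,0,0],[0,0.011,-0.0368,0,0,0,0],[0,0.011,-0.0368,0,0,0,0],[0,0.011,-0.0368,0,0,0,0],[0,0.011,-0.0368,0,0,0,0],[0,0.011,-0.0368,0,0,0,0],[0,0.011,-0.0368,0,0,0,0],[0,0.011,-0.0368,0,0,0,0],[0,0.011,-0.0368,0,0,0,0],[0,0.011,-0.0368,0,0,0,0],[0,0,0,0,0,0,0.056],[0,0,0,0,0,0,0],[0,0,0,0,0,0,0]]}}

```text
time_s: 4.62
tcp_pos: [0.5404, -0.0532, 0.2471]
eef_rot: [180.0, 0.0, -173.4]
contact_force: [0.3, 0.5, -0.2]
gripper_width: 0.0119
gripper_force: 20.0
```

```bash
python3 - <<'E'
from h import *
s=get_state();print(s['tcp_pos'],s['eef_rot'],s['gripper_width'],s['time_s'])
snap('wrist','w3')
c=load('w3');W=cloud(c);Z=W[...,2];F=c['frame'].astype(int)
def rect(n,m):
    l=cv2.connectedComponentsWithStats(m.astype(np.uint8))
    for i in np.argsort(-l[2][1:,4])[:2]+1:
        m=l[1]==i
        q=(W[m][:,:2]*1000).astype(np.float32);r=cv2.minAreaRect(q);print(n,len(q),l[3][i].round(),np.round(r[0],1),np.round(r[1],1),round(r[2],1),W[m].mean(0).round(4))
g=F.max(-1)-F.min(-1)<25
rect('holder',g&(abs(Z-.0605)<.003))
rect('sleeve',(abs(Z-.047)<.003)&(F.min(-1)>100))
rect('base',(abs(Z-.011)<.004)&(F.min(-1)>140))
rect('tab',(abs(Z-.085)<.005)&(F[...,0]-F[...,2]>60))
rect('button',(abs(Z-.061)<.005)&(F[...,0]-F[...,2]>90))
rect('pointer',(abs(Z-.018)<.01)&(F[...,0]-F[...,2]>60))
rect('green',(abs(Z-.014)<.01)&(F[...,1]-F[...,0]>40))
rect('blue',(F[...,2]-F[...,0]>90)&(Z>.15))
E
```

```text
[ 0.54042789 -0.05319328  0.24712929] [ 1.79984338e+02  3.72888152e-02 -1.73443875e+02] 0.011913136251285901 4.6167
holder 584 [308. 181.] [542.6 -65. ] [66.3 10. ] 7.0 [ 0.541  -0.0655  0.0598]
holder 571 [332. 180.] [539.8 -41.1] [66.3  9.9] 6.8 [ 0.5377 -0.0412  0.0598]
sleeve 3823 [405. 177.] [528.9  47.1] [ 43.8 146.3] 6.7 [0.5283 0.036  0.0465]
sleeve 67 [503. 361.] [757.3 216.1] [ 7.7 31. ] 3.9 [0.7565 0.2129 0.0467]
base 7184 [347. 144.] [511.9 -13.9] [ 56.4 295.1] 8.5 [ 0.5056 -0.0264  0.0104]
base 2634 [399. 207.] [566.2  48.7] [ 40.8 184.5] 6.1 [0.5735 0.0463 0.0105]
tab 371 [242. 189.] [ 548.8 -127. ] [12.9 24.7] 6.3 [ 0.5486 -0.1266  0.0851]
button 369 [389. 183.] [532.9  16.4] [21.8 21.9] 82.9 [0.5328 0.0162 0.0609]
green 163 [ 7. 68.] [ 459.6 -395.5] [17.5 68.7] 82.5 [ 0.4628 -0.3966  0.0229]
green 65 [270. 217.] [ 601.7 -106.5] [11.9  7.7] 7.4 [ 0.602  -0.106   0.0132]
blue 1047 [321. 269.] [531.8 -53.1] [23.6 10.5] 5.9 [ 0.5312 -0.0534  0.2518]
```

View pics/w3.png

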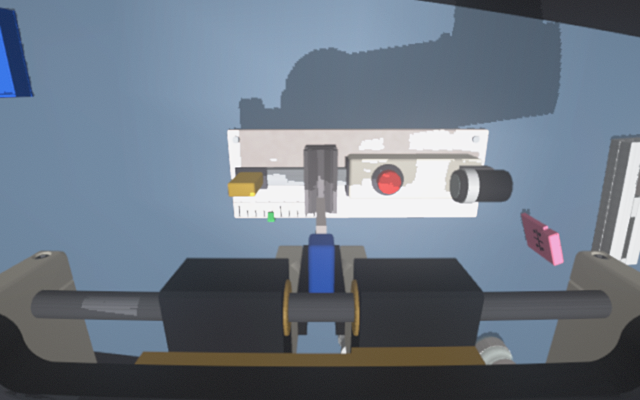

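Wrist view: holder at (320,180), button (389,183), tab (242,187), mark (270,217); plate held squarely in line with the slot. Lower with care.

Emit:
{"method": "apply_moves", "body": {"targets": [[0,-0.0007,0,0.03,0,0,-0.002],[0,0,0,0.035,0,0,0],[0,0,0,0.035,0,0,0],[0,0,0,0.02,0,0,0],[0,0,0,0.008,0,0,0],[0,0,0,0.006,0,0,0],[0,0,0,0,0,0,0],[0,0,0,0,0,0,0]]}}

```text
time_s: 5.33
tcp_pos: [0.5422, -0.0523, 0.1137]
eef_rot: [-180.0, 0.1, -173.2]
contact_force: [0.3, 0.4, 0.2]
gripper_width: 0.0124
gripper_force: 20.0
```

Emit:
{"method": "apply_moves", "body": {"targets": [[0,0,0,0.005,0,0,0],[0,0,0,0.005,0,0,0],[0,0,0,0.004,0,0,0],[0,0,0,0,0,0,0],[0,0,0,0,0,0,0]]}}

```text
time_s: 5.75
tcp_pos: [0.5411, -0.053, 0.0984]
eef_rot: [-180.0, -0.0, -173.3]
contact_force: [-0.4, -0.7, -1.5]
gripper_width: 0.0115
gripper_force: 20.0
```

Emit:
{"method": "apply_moves", "body": {"targets": [[0,0,0,0.003,0,0,0],[0,0,0,0.003,0,0,0],[0,0,0,0.001,0,0,0],[0,0,0,0,0,0,0],[0,0,0,0,0,0,0]]}}

```text
time_s: 6.17
tcp_pos: [0.5413, -0.0529, 0.0916]
eef_rot: [-180.0, 0.0, -173.3]
contact_force: [0.4, 0.6, 0.7]
gripper_width: 0.0118
gripper_force: 20.0
```

Emit:
{"method": "apply_moves", "body": {"targets": [[0,0,0,0.001,0,0,0],[0,0,0,0,0,0,0],[0.4,0,0,0,0,0,0],[0.4,0,0,0,0,0,0],[0.4,0,0,0,0,0,0],[0.4,0,0,0,0,0,0],[0.4,0,0,0,0,0,0]]}}

```text
time_s: 6.75
tcp_pos: [0.5412, -0.0528, 0.0904]
eef_rot: [-180.0, -0.0, -173.3]
contact_force: [0.8, -0.4, -0.3]
gripper_width: 0.034
gripper_force: 0.0
```

Emit:
{"method": "apply_moves", "body": {"targets": [[0.4,0,0,-0.02,0,0,0],[0.4,0,0,-0.035,0,0,0],[0.4,0,0,-0.035,0,0,0],[0.4,0,0,-0.035,0,0,0],[0.4,0,0,-0.035,0,0,0],[0.4,0,0,0,0,0,0]]}}

```text
time_s: 7.25
tcp_pos: [0.5445, -0.0529, 0.2581]
eef_rot: [-179.9, 0.6, -173.2]
contact_force: [1.9, 0.2, 0.3]
gripper_width: 0.035
gripper_force: 0.0
```

```bash
python3 - <<'E'
from h import *
s=get_state();print(s['tcp_pos'],s['eef_rot'],s['gripper_width'],s['time_s'])
snap('wrist','w4');snap('side','d4')
c=load('w4');W=cloud(c);Z=W[...,2];F=c['frame'].astype(int)
def rect(n,m):
    l=cv2.connectedComponentsWithStats(m.astype(np.uint8))
    for i in np.argsort(-l[2][1:,4])[:2]+1:
        m=l[1]==i
        q=(W[m][:,:2]*1000).astype(np.float32);r=cv2.minAreaRect(q);print(n,len(q),l[3][i].round(),np.round(r[0],1),np.round(r[1],1),round(r[2],1),W[m].mean(0).round(4))
g=F.max(-1)-F.min(-1)<25
rect('holder',g&(abs(Z-.0605)<.003))
rect('tab',(abs(Z-.085)<.005)&(F[...,0]-F[...,2]>60))
rect('button',(abs(Z-.061)<.005)&(F[...,0]-F[...,2]>90))
rect('pointer',(abs(Z-.018)<.01)&(F[...,0]-F[...,2]>60))
rect('green',(abs(Z-.014)<.01)&(F[...,1]-F[...,0]>40))
rect('blue',(F[...,2]-F[...,0]>90)&(abs(Z-.096)<.01))
a=cv2.imread('pics/w4.png')[100:260,200:420];b=cv2.imread('pics/d4.png')[160:290,300:420]
cv2.imwrite('pics/z4.png',np.hstack([cv2.resize(a,(550,400),interpolation=2),cv2.resize(b,(250,270),interpolation=2)[:400] if 0 else cv2.copyMakeBorder(cv2.resize(b,(250,270),interpolation=2),0,130,0,0,0)]))
E
```

```text
[ 0.54450981 -0.0529337   0.2581404 ] [-179.94458258    0.63718812 -173.24146205] 0.034988061988172205 7.25
holder 559 [309. 172.] [542.3 -65. ] [66.1 10. ] 7.6 [ 0.541  -0.0655  0.0599]
holder 543 [332. 172.] [539.9 -40.9] [65.9  9.5] 6.1 [ 0.538  -0.041   0.0599]
tab 356 [244. 179.] [ 549.1 -127. ] [13.  25.1] 6.1 [ 0.5487 -0.1267  0.085 ]
button 348 [388. 174.] [532.7  16.6] [22.2 21.1] 8.9 [0.5328 0.0163 0.0609]
pointer 7 [322. 205.] [588.4 -45. ] [3.9 1.2] 6.8 [ 0.5886 -0.0451  0.0173]
green 139 [ 8. 32.] [ 434.2 -398.9] [63.2  4.4] 7.3 [ 0.4338 -0.3987  0.0228]
green 57 [272. 208.] [ 601.6 -105.9] [11.4  7.2] 4.2 [ 0.6017 -0.1061  0.0132]
blue 403 [321. 182.] [539.8 -52.1] [37.  10.4] 6.5 [ 0.54   -0.0522  0.0964]
```

View pics/z4.png

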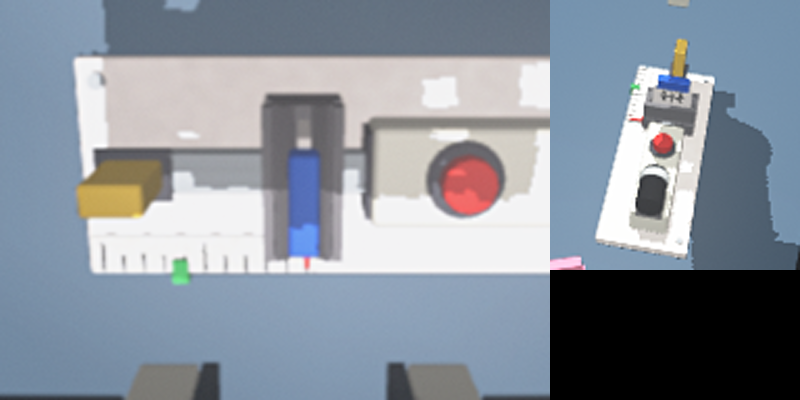

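Plate is fully seated in the slot (blue grip at the holder centre, 305,205 in the crop), pointer visible at (307,263), mark (180,271). Now press the button.

Emit:
{"method": "apply_moves", "body": {"targets": [[0,0,0.035,0,0,0,0],[0,0,0.0348,0,0,0,0],[0,0,0,0.035,0,0,0],[0,0,0,0.035,0,0,0],[0,0,0,0.035,0,0,0],[0,0,0,0.035,0,0,0],[0,0,0,0.02,0,0,0],[0,0,0,0.005,0,0,0],[0,0,0,0,0,0,0],[0,0,0,0,0,0,0]]}}

```text
time_s: 8.18
tcp_pos: [0.5334, 0.0164, 0.0858]
eef_rot: [-180.0, -0.0, -173.3]
contact_force: [-0.0, 0.4, 0.3]
gripper_width: 0.0
gripper_force: 0.0
```

Emit:
{"method": "apply_moves", "body": {"targets": [[0,0,0,0.003,0,0,0],[0,0,0,0.003,0,0,0],[0,0,0,0.002,0,0,0],[0,0,0,0.001,0,0,0],[0,0,0,0,0,0,0]]}}

```text
time_s: 8.6
tcp_pos: [0.5341, 0.0168, 0.0773]
eef_rot: [180.0, 0.1, -173.3]
contact_force: [2.1, 0.1, 2.4]
gripper_width: 0.0004
gripper_force: 1.2
```

Emit:
{"method": "apply_moves", "body": {"targets": [[0,0,0,0.001,0,0,0],[0,0,0,0.001,0,0,0],[0,0,0,0.001,0,0,0],[0,0,0,0,0,0,0],[0,0,0,0,0,0,0]]}}

```text
time_s: 9.02
tcp_pos: [0.5339, 0.0167, 0.0747]
eef_rot: [180.0, 0.1, -173.3]
contact_force: [-0.1, 1.4, 11.4]
gripper_width: 0.0008
gripper_force: 5.8
```

Emit:
{"method": "apply_moves", "body": {"targets": [[0,0,0,0.001,0,0,0],[0,0,0,0,0,0,0],[0,0,0,0,0,0,0]]}}

```text
time_s: 9.27
tcp_pos: [0.534, 0.0167, 0.0746]
eef_rot: [-180.0, 0.1, -173.2]
contact_force: [-3.8, 2.0, 20.4]
gripper_width: 0.0001
gripper_force: 10.5
```

Emit:
{"method": "apply_moves", "body": {"targets": [[0,0,0,-0.03,0,0,0],[0.57,0,0,-0.035,0,0,0],[0.57,0,0,-0.035,0,0,0],[0.57,0,0,-0.03,0,0,0],[0.57,0,-0.0362,0,0,0,0],[0.57,0,-0.0362,0,0,0,0],[0.57,0,-0.0362,0,0,0,0],[0.57,0,-0.0361,0,0,0,0],[0.57,0,0,0,0,0,0],[0.57,0,0,0,0,0,0]]}}

```text
time_s: 10.1
tcp_pos: [0.5487, -0.1291, 0.2014]
eef_rot: [180.0, -0.2, -173.5]
contact_force: [0.1, 0.6, -0.1]
gripper_width: 0.0491
gripper_force: 0.0
```

Emit:
{"method": "apply_moves", "body": {"targets": [[0.57,0,0,0.03,0,0,0],[0.57,0,0,0.035,0,0,0],[0.57,0,0,0.035,0,0,0],[0.57,0,0,0.02,0,0,0],[0.57,0,0,0.01,0,0,0],[0.57,0,0,0,0,0,0],[0.57,0,0,0,0,0,0]]}}

```text
time_s: 10.68
tcp_pos: [0.5501, -0.1268, 0.0729]
eef_rot: [-180.0, -0.0, -173.2]
contact_force: [0.2, 0.0, 0.8]
gripper_width: 0.0497
gripper_force: 0.0
```

Emit:
{"method": "apply_moves", "body": {"targets": [[0,0,0,0,0,0,0],[0,0,0,0,0,0,0],[0,0,0,0,0,0,0],[0,0,0,0,0,0,0],[0,0,0,0,0,0,0],[0,0,0,0,0,0,0]], "newtons": 25}}

```text
time_s: 11.18
tcp_pos: [0.5506, -0.128, 0.0736]
eef_rot: [-179.9, 0.1, -173.3]
contact_force: [0.4, -5.3, 3.3]
gripper_width: 0.0259
gripper_force: 25.0
```

Emit:
{"method": "apply_moves", "body": {"targets": [[0,0,-0.003,0,0,0,0],[0,0,-0.006,0,0,0,0],[0,0,-0.006,0,0,0,0],[0,0,-0.006,0,0,0,0],[0,0,-0.006,0,0,0,0],[0,0,-0.006,0,0,0,0],[0,0,-0.006,0,0,0,0],[0,0,-0.006,0,0,0,0],[0,0,-0.006,0,0,0,0],[0,0,-0.006,0,0,0,0],[0,0,-0.003,0,0,0,0],[0,0,-0.002,0,0,0,0],[0,0,0,0,0,0,0],[0,0,0,0,0,0,0],[0,0,0,0,0,0,0]]}}

```text
time_s: 12.43
tcp_pos: [0.5577, -0.1885, 0.0735]
eef_rot: [180.0, 0.1, -173.3]
contact_force: [-0.8, 3.6, 6.0]
gripper_width: 0.0255
gripper_force: 25.0
```

```bash
python3 - <<'E'
from h import *
s=get_state();print(s['tcp_pos'],s['contact_force'],s['gripper_force'])
ax=np.array([.1167,-.9932,0])
for n in('wrist','side','scene'):
    c=snap(n,n[0]+'5');W=cloud(c);Z=W[...,2];F=c['frame'].astype(int)
    near=(abs(W[...,0]-.59)<.04)&(W[...,1]>-.16)&(W[...,1]<-.03)&(Z<.035)
    for k,m in dict(red=near&(F[...,0]-F[...,2]>50)&(F[...,0]-F[...,1]>50),green=near&(F[...,1]-F[...,0]>40)&(F[...,1]-F[...,2]>20)).items():
        if m.any(): v,u=np.nonzero(m);print(n,k,m.sum(),u.mean().round(1),v.mean().round(1),W[m].mean(0).round(4),(W[m]@ax).mean().round(4))
a=cv2.imread('pics/s5.png')[140:220,230:390];b=cv2.imread('pics/w5.png')[80:240,160:400]
b=cv2.resize(b,(480,320),interpolation=2)
c=cv2.resize(cv2.imread('pics/s5.png')[145:225,250:330],(320,320),interpolation=2)
cv2.imwrite('pics/z5.png',np.hstack([b,c]))
E
```

```text
[ 0.55771872 -0.18849279  0.07345181] [-0.79536394  3.63088922  5.95945447] 25.001453161239624
side red 10 344.6 201.5 [ 0.5903 -0.1047  0.0152] 0.1729
side green 8 339.9 201.1 [ 0.6048 -0.1077  0.009 ] 0.1776
scene red 10 275.6 188.9 [ 0.5825 -0.1084  0.0213] 0.1757
scene green 12 275.9 198.1 [ 0.6055 -0.107   0.0107] 0.177
```

View pics/z5.png

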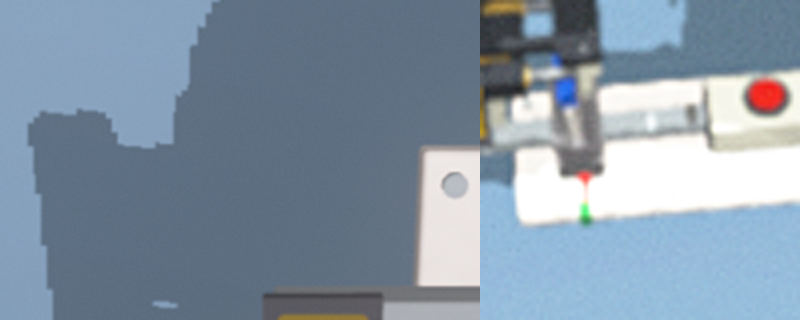

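The scene crop shows the red pointer (585,180) practically in line with the green mark (586,213). The numbers say about 1.3 mm remains.

Emit:
{"method": "apply_moves", "body": {"targets": [[0,0,-0.0013,0,0,0,0],[0,0,0,0,0,0,0],[0,0,0,0,0,0,0],[0,0,0,0,0,0,0],[0,0,0,0,0,0,0],[0,0,0,0,0,0,0],[0,0,0,0,0,0,0],[0,0,0,0,0,0,0]]}}

```text
time_s: 13.25
tcp_pos: [0.5578, -0.1897, 0.0734]
eef_rot: [180.0, 0.1, -173.3]
contact_force: [-1.3, 3.4, 7.0]
gripper_width: 0.0261
gripper_force: 25.0
```

```bash
python3 - <<'E'
from h import *
s=get_state();print(s['tcp_pos'],s['contact_force'],s['gripper_force'],s['qd'])
ax=np.array([.1167,-.9932,0])
for i in range(3):
  for n in('side','scene'):
    c=snap(n,n[0]+'6');W=cloud(c);Z=W[...,2];F=c['frame'].astype(int)
    near=(abs(W[...,0]-.59)<.04)&(W[...,1]>-.16)&(W[...,1]<-.03)&(Z<.035)
    for k,m in dict(red=near&(F[...,0]-F[...,2]>50)&(F[...,0]-F[...,1]>50),green=near&(F[...,1]-F[...,0]>40)&(F[...,1]-F[...,2]>20)).items():
        if m.any(): v,u=np.nonzero(m);print(n,k,m.sum(),u.mean().round(1),v.mean().round(1),W[m].mean(0).round(4),(W[m]@ax).mean().round(4))
a=cv2.resize(cv2.imread('pics/s6.png')[145:225,250:330],(400,400),interpolation=2)
b=cv2.resize(cv2.imread('pics/d6.png')[170:240,310:380],(400,400),interpolation=2)
cv2.imwrite('pics/z6.png',np.hstack([a,b]))
E
```

```text
[ 0.55784955 -0.18969349  0.07343036] [-1.29764934  3.379079    6.95981703] 25.001304745674133 [-0.12287511 -0.13193759 -0.01759496  0.03630812  0.01471788  0.03950502]
side red 8 345.0 201.2 [ 0.5894 -0.1053  0.0159] 0.1734
side green 9 340.1 201.2 [ 0.6038 -0.1067  0.01  ] 0.1764
scene red 8 275.1 188.9 [ 0.5848 -0.1094  0.0249] 0.1769
scene green 12 275.9 198.1 [ 0.6066 -0.1069  0.0124] 0.1769
side red 8 345.0 201.2 [ 0.5896 -0.1064  0.0148] 0.1745
side green 9 340.1 201.2 [ 0.6039 -0.1069  0.0097] 0.1767
scene red 8 275.1 188.9 [ 0.5831 -0.1096  0.0224] 0.1769
scene green 12 275.9 198.1 [ 0.6062 -0.1069  0.0118] 0.1769
side red 8 345.0 201.2 [ 0.5896 -0.1061  0.0151] 0.1742
side green 9 340.1 201.2 [ 0.6039 -0.1071  0.0095] 0.1769
scene red 8 275.1 188.9 [ 0.5842 -0.1095  0.024 ] 0.1769
scene green 12 275.9 198.1 [ 0.6071 -0.1068  0.0131] 0.1769[ WARN:0@3.226] global loadsave.cpp:275 findDecoder imread_('pics/d6.png'): can't open/read file: check file path/integrity
Traceback (most recent call last):
TypeError: 'NoneType' object is not subscriptable
```

```bash
python3 -c "
from plant import close_job; print(close_job())"
```

```text
the job is handed in; nothing more can be done
None
```

I handed the job in with all the steps done, but `close_job()` gave no verdict. The blue plate is seated in the holder and let go, and the button is pressed to its stop. The arm is drawn out about 62 mm and held by the yellow tab, with the pointer 0 to 2.5 mm from the mark by camera (4 mm allowed).

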